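# Balance a wheel flange against brass weights

## Robot

A 7-joint arm with a two-finger parallel gripper is mounted at the origin on the work surface. World frame = base frame: x ahead of the robot, y to its left, z up, the work surface at z = 0. Lengths are in m, angles in rad, forces in N, time in s.
With the tool pointing down it reaches from about 0.4 to 0.85 m from the base axis. Payload 10.4 kg.
Tool frame: the origin (TCP) lies midway between the tips of the shut fingers; the grasp point (between the pads) lies 19 mm behind it; y points along the fingers, x is the direction in which the jaws open and shut, and the axes are right-handed (so a half turn about y gives the same grasp; the last joint's range is limited). The gripper opens to 87 mm and grips with 3 to 60 N. Pads are 19 mm wide; open, the fingers measure 117 mm over their backs; the gripper's body (75 mm by 190 mm) begins 51 mm behind the grasp point.
Start: joints at [1.29, 0.332, -0.065, 1.46, 0.022, 1.35, -0.088], TCP at [0.159, -0.604, 0.223] pointing down, gripper open.
Joint ranges: [-2.6, 2.6], [-0.5, 2.12], [-1.47, 1.34], [0.16, 2.42], [-1.27, 4.41], [0.06, 2.06], [-2.6, 2.6]. Speed limits (rad/s): [2.22, 2.22, 2.79, 2.79, 3.14, 3.14, 3.14].

## Interface

Orientations are given as a unit quaternion [x, y, z, w].
In Python, from bench import r gives the robot as it stands. The module is installed in compiled form; this text tells all that it offers.
- The arm moves only by the tool arm_command, never from a script. Its argument "deltas" is one flat list of numbers, 6 for each row, row after row: the shift along the tool's x, y, z in m, then the turn, a rotation vector about the tool's x, y, z in degrees. In form: [tx, ty, tz, ax, ay, az, tx, ty, tz, ax, ay, az, ...]. A call has 1 to 8 rows; each row is the pose to reach, as a shift and turn from the pose commanded when the call began, along the tool's axes at that moment; what a row does not reach only later rows make up. A row lasts 1/8 s, in which the tool goes at most 62.5 mm and 10.7 degrees, less where a joint would pass 70% of its speed; a pose out of reach is approached as far as the arm can. A call with a gripper value outside its range is refused whole. "hand" is the opening, from 0 (shut) to 1 (fully open), set as the call begins (left out, the last holds). The fingers move at their own pace and stop on an object; "grip_force" is the grip in N (left out, the last holds). Time passes only in rows, so rows that repeat a pose let the fingers close. It gives the time, the measured TCP pose, the force and the opening at its end, in the units of the state.
- r.read_state(): the state, without advancing time (a new reading comes with each control period).
- r.camera(name): name is "scene" or "top"; returns a dict with "image" (480x640x3 uint8, red, green, blue), "intrinsics" (3x3 intrinsics, pixels), "k1" (the pictures are not rectified: a ray, as slopes to the right and down, at radius r is drawn at 1 + k1 r^2 times it, then the intrinsics apply), "world_from_camera" (4x4, takes a point from camera to world coordinates). Camera axes: x right, y down, z forward; pixel columns grow to the right and rows downward; lengths in m; the calibration is good to about 2 mm. A picture is of the moment at which its call begins. There is no depth.
- r.close_job(): hands the job in, once; it reports no verdict.
Trained networks look in a picture, given as the dict that the camera call returned (one of the last four; its "shot" number tells which), for a name from the list of things; names that differ only in an ending like _2 or _b are one class to them, and where a whole thing is asked for, a point or a joint stands for the part that bears it (a point fixed in the world has none). Each returns a list of dicts, best first, with "conf" (0 to 1); they miss things now and then, are a little off and sometimes report something else, mostly with a low value. They report only what shows in the picture. A call takes as long as a camera call. They do not tell look-alikes from the thing itself.
- r.boxes_of(picture, query): "centre" ([row, column] in pixels, amid what is visible of it).
- r.regions_of(picture, query): "region" (480x640 bool, what is visible of it) and "centre" ([row, column] in pixels, amid what is visible of it).
The state is a dict: "time": time; "joint_positions": joint angles; "joint_vel": joint speeds; "joint_torque": joint torques, N m; "ee_pos": TCP position; "eef_rot": TCP orientation; "ft_force": force on the tool from outside, world axes, zero at the start; "torque": the same for the moment, N m; "width": finger opening in m.
Only numpy, scipy, OpenCV 4.12 (cv2) and the standard library are available. Lean on these libraries where they do the work, as an engineer would, in place of code of your own. Each camera call takes 0.05 s, during which the arm holds its last target.

## Task

The steel wheel flange in one pan of the bench balance weighs 700 g. From the four brass weights standing on the bench (1 kg, 500 g, 200 g and 100 g, the heavier the bigger), put the 500 g one and the 200 g one upright into the balance's empty pan, side by side, so that the beam levels; then let go and leave the balance at rest.

Things in the scene. Friction and masses are not known exactly. Their poses are not given: they have to be found in the camera images.
- weight_500: The 500 g weight, second largest of four alike (diameters 55, 44, 32, 25 mm), shuffled on the bench, at least 100 mm between centres: upright brass cylinder 44 mm in diameter, 35 mm tall, with a small knob (18 mm wide, on a thinner neck) on top, 52 mm tall in all. Origin: centre of its underside; z up. Grip across the cylinder from above, at any yaw.
- weight_200: The 200 g weight, third largest: same shape and metal, 32 mm in diameter, cylinder 26 mm tall, 40 mm in all with its knob (13 mm wide). The 100 g one is 25 mm wide and 33 mm tall, the 1 kg one 55 mm wide and 64 mm tall. Origin: centre of its underside; z up.
- pan (a point): Floor centre of the empty round pan: floor 130 mm across, rim 4 mm high, 146 mm across. It moves with the beam but stays horizontal: floor 114 mm above the bench at the start, 100 mm with the beam level. z up; y along the beam to the flange's equal pan 230 mm away (flange 90 mm wide, 26 mm tall); x across the beam: the weights fit 30 mm each side along x. Scale plate at mid-beam: top at 118 mm.
- beam (a joint): Beam angle, rad: 0 level, +0.12 (a stop) flange's pan fully down, as at the start, -0.12 weights' pan fully down. Stays at +0.12 with the 200 g or 500 g weight alone; rests near 0 with 700 g in the pan (anywhere on it), about 1 s after the load is let go; 100 g wrong is clearly off level. The empty pan starts to yield at about 6 N of downward load, with the 500 g weight in it at about 1 N.
There are look-alikes about, which are no part of the job. What is shaped like the weight_200 but green is not meant. Leave any blue look-alike of the weight_500 alone.

How it is judged:
By the outcome, as a careful person would: the job done as asked, in the order asked, and still so for the second after the job is handed in, with the robot touching nothing.
It also fails if it takes over 53 s, if anything falls off the work surface, if the arm or the gripper's body presses on something with over 40 N, if the wrist force passes 120 N, or if a joint passes its speed limit or range.

## Working session

There is one attempt and no reset: what is moved stays moved. The work goes in short steps, Python scripts to look and compute and a tool call to move; the robot and the scene stay as the last step left them, time stands still between calls to the robot, and variables do not carry over. Pictures are saved under pics/ and viewed, and the job is handed in when it is done.

Besides the shell and the picture viewer there is one more tool, called after "Call:" as a command line: name --argument value ..., lists and objects as JSON in quotes. arm_command: Moves the arm, as the interface text tells. Its arguments: {"type":"object","properties":{"deltas":{"type":"array","items":{"type":"number"}},"hand":{"type":"number"},"grip_force":{"type":"number"}},"required":["deltas"]}

```bash
mkdir -p pics; ls; cat > h.py <<'E'
import numpy as np, cv2
from bench import r
def save(p,n): cv2.imwrite('pics/'+n+'.png',p['image'][:,:,::-1])
def pix2world(p,row,col,z):
    K=np.array(p['intrinsics']);T=np.array(p['world_from_camera'])
    d=np.array([(col-K[0,2])/K[0,0],(row-K[1,2])/K[1,1]])
    k=p['k1'];u=d.copy()
    for _ in range(30): u=d/(1+k*(u@u))
    v=T[:3,:3]@np.array([u[0],u[1],1]);o=T[:3,3]
    return o+v*(z-o[2])/v[2]
def world2pix(p,X):
    K=np.array(p['intrinsics']);T=np.array(p['world_from_camera'])
    c=T[:3,:3].T@(np.array(X)-T[:3,3]);u=c[:2]/c[2];u=u*(1+p['k1']*(u@u))
    return np.array([K[1,1]*u[1]+K[1,2],K[0,0]*u[0]+K[0,2]])
E
python3 - <<'E'
from h import *
s=r.read_state();print({k:np.round(v,3) for k,v in s.items()})
for n in ['scene','top']:
    p=r.camera(n);save(p,n+'0');print(n,np.round(p['world_from_camera'],3),p['intrinsics'],p['k1'])
    for q in ['weight_500','weight_200','pan','beam']:
        for b in r.boxes_of(p,q): print(q,np.round(b['centre'],1),round(b['conf'],2))
E
```

```text
pics
{'time': np.float64(0.0), 'joint_positions': array([ 1.29 ,  0.333, -0.065,  1.461,  0.022,  1.35 , -0.088]), 'joint_vel': array([ 0.   ,  0.   ,  0.003,  0.   ,  0.001, -0.002, -0.002]), 'joint_torque': array([-1.0000e-03, -6.2325e+01,  2.4000e-02, -3.8989e+01, -6.1000e-02,
        4.0000e-02,  0.0000e+00]), 'ee_pos': array([ 0.159, -0.604,  0.222]), 'eef_rot': array([-0.56 ,  0.432, -0.431,  0.56 ]), 'ft_force': array([ 0.14 ,  0.204, -0.546]), 'torque': array([-0.009, -0.012,  0.013]), 'width': np.float64(0.087)}
scene [[-0.036  0.642 -0.766  1.029]
 [ 0.999  0.016 -0.033 -0.036]
 [-0.009 -0.766 -0.642  0.537]
 [ 0.     0.     0.     1.   ]] [[435.729074     0.         319.68051022]
 [  0.         435.729074   238.31695805]
 [  0.           0.           1.        ]] -0.04175380321859581
weight_500 [221.9 247.2] 0.86
weight_500 [310.2 235.6] 0.82
weight_500 [291.9 294.7] 0.72
weight_500 [255.6 242.2] 0.64
weight_200 [221.9 247.2] 0.86
weight_200 [310.2 235.6] 0.82
weight_200 [291.9 294.7] 0.72
weight_200 [255.6 242.2] 0.64
pan [287.2 423.6] 0.71
beam [294.4 448.2] 0.62
top [[ 0.029 -0.98   0.195  0.371]
 [-0.999 -0.026  0.022 -0.059]
 [-0.017 -0.196 -0.98   0.861]
 [ 0.     0.     0.     1.   ]] [[486.13491297   0.         324.25606507]
 [  0.         486.13491297 238.05444163]
 [  0.           0.           1.        ]] -0.08084330765303602
weight_500 [240.4 358.6] 0.8
weight_500 [343.3 419.9] 0.76
weight_500 [283.7 412.6] 0.75
weight_500 [214.7 408.3] 0.58
weight_200 [240.4 358.6] 0.8
weight_200 [343.3 419.9] 0.76
weight_200 [283.7 412.6] 0.75
weight_200 [214.7 408.3] 0.58
pan [173.3 248.4] 0.86
beam [185.2 226.2] 0.57
```

View pics/scene0.png

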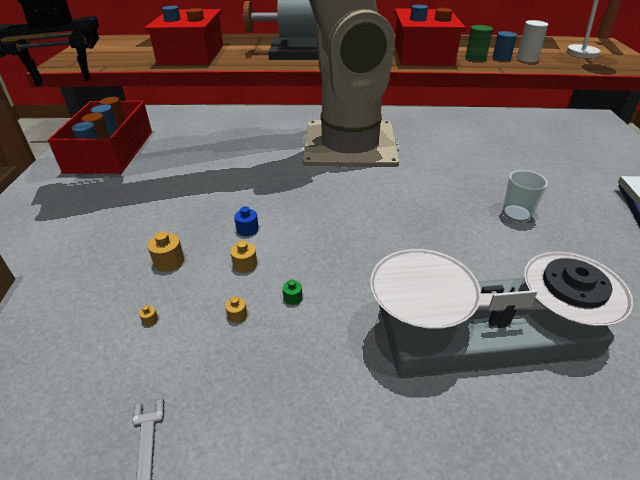

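View pics/top0.png

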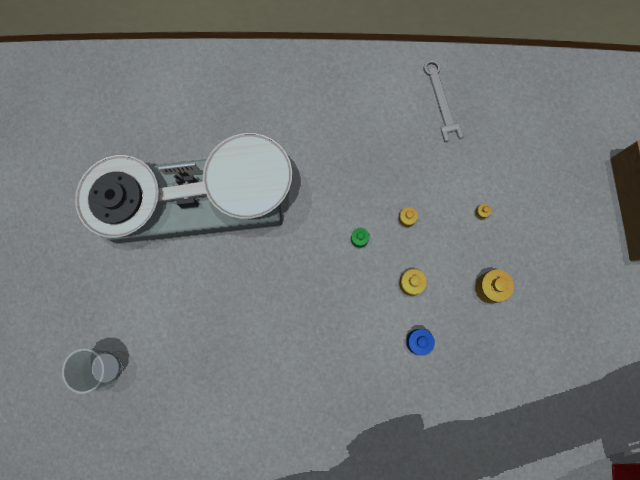

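Top view: the brass 500 g is at about (413,282), the 200 g at (409,216), the 1 kg at (497,286) and the 100 g at (484,211). The blue and green decoys are at (421,342) and (360,237). The empty pan is at (248,176) and the flange at (115,196). Next I'll measure positions precisely.

```bash
cat >> h.py <<'E'
from scipy.optimize import least_squares
def brass(img):
    hsv=cv2.cvtColor(img,cv2.COLOR_RGB2HSV)
    return cv2.inRange(hsv,(12,110,60),(32,255,255))
SP={'500':(.022,.035,.009,.052),'200':(.016,.026,.0065,.040),'1000':(.0275,.043,.0115,.064)}
def hullmask(p,x,y,z,w):
    R,h,rk,H=SP[w];t=np.linspace(0,2*np.pi,40,endpoint=False);m=np.zeros((480*4,640*4),np.uint8)
    for parts in ([(R,0),(R,h)],[(rk,h),(rk,H)]):
        P=np.array([world2pix(p,(x+q*np.cos(a),y+q*np.sin(a),z+zz))[::-1] for q,zz in parts for a in t])
        hu=cv2.convexHull((P*4+1.5).astype(np.float32)).astype(np.int32);cv2.fillPoly(m,[hu],255)
    return m
def locate(p,w,row,col,z0=0.):
    m=brass(p['image']);n,l,st,c=cv2.connectedComponentsWithStats(m)
    i=1+np.argmin(np.hypot(c[1:,0]-col,c[1:,1]-row))
    tgt=c[i]; x=pix2world(p,row,col,z0+.02)[:2]
    for _ in range(6):
        M=hullmask(p,*x,z0,w);mo=cv2.moments(M,True);pc=np.array([mo['m10'],mo['m01']])/mo['m00']/4-.375
        a=pix2world(p,tgt[1],tgt[0],z0+.02);b=pix2world(p,pc[1],pc[0],z0+.02);x=x+(a-b)[:2]
    return x,st[i][4],mo['m00']/16,tgt
E
python3 - <<'E'
from h import *
for n,L in [('scene',[('500',257,244),('200',309,235),('1000',252,166)]),('top',[('500',282,413),('200',216,409),('1000',286,497)])]:
    p=r.camera(n)
    for w,a,b in L:
        x,ar,pa,t=locate(p,w,a,b);print(n,w,np.round(x,4),ar,round(pa),np.round(t,1))
    # pan ring
    res=r.regions_of(p,'pan')
    for g in res[:2]:
        print('pan',g['conf'],g['centre'],g['region'].sum())
    img=p['image'];hsv=cv2.cvtColor(img,cv2.COLOR_RGB2HSV)
    m=cv2.inRange(hsv,(0,0,185),(179,40,255))
    nn,l,st,c=cv2.connectedComponentsWithStats(m)
    for i in range(1,nn):
        if st[i][4]>800: print(st[i],np.round(c[i],1))
    cv2.imwrite('pics/m_%s.png'%n,m)
E
```

```text
scene 500 [ 0.466 -0.195] 653 732 [243.4 256.7]
scene 200 [ 0.583  -0.1879] 429 500 [235.8 309.4]
scene 1000 [ 0.4614 -0.3361] 1037 1156 [165.2 251.5]
pan 0.63 [289.4, 425.9] 6741
[ 370  249  263   79 8953] [469.7 290.7]
top 500 [ 0.4652 -0.1959] 541 608 [412.8 281.9]
top 200 [ 0.5825 -0.1883] 275 323 [407.6 216.8]
top 1000 [ 0.4604 -0.3396] 900 1060 [495.9 286.4]
pan 0.61 [174.2, 246.9] 5966
[ 207  145   81   70 4183] [247.8 179.5]
```

```bash
cat >> h.py <<'E'
from scipy.optimize import minimize
def panfit(p,x0,z,R=.073):
    g=cv2.GaussianBlur(cv2.cvtColor(p['image'],cv2.COLOR_RGB2GRAY),(0,0),1).astype(float)
    t=np.linspace(0,2*np.pi,90,endpoint=False)
    def cost(x):
        def ring(r_):
            P=np.array([world2pix(p,(x[0]+r_*np.cos(a),x[1]+r_*np.sin(a),z)) for a in t])
            return cv2.remap(g.astype(np.float32),P[:,1].astype(np.float32),P[:,0].astype(np.float32),1)
        return -np.median(np.clip(ring(R-.002)-ring(R+.003),-20,60))-np.mean(np.clip(ring(R-.002)-ring(R+.003),-20,60))
    best=None
    for dx in np.arange(-.02,.021,.002):
        for dy in np.arange(-.02,.021,.002):
            c=cost((x0[0]+dx,x0[1]+dy))
            if best is None or c<best[0]: best=(c,x0[0]+dx,x0[1]+dy)
    o=minimize(cost,best[1:],method='Nelder-Mead',options=dict(initial_simplex=[[best[1],best[2]],[best[1]+.002,best[2]],[best[1],best[2]+.002]]))
    return o.x,o.fun
E
python3 - <<'E'
from h import *
for n,a,b in [('scene',(288,426),(288,576)),('top',(176,248),(196,117))]:
    p=r.camera(n)
    for c,z in ((a,.118),(b,.090)):
        x0=pix2world(p,*c,z)[:2];x,f=panfit(p,x0,z);print(n,np.round(x0,4),np.round(x,4),f)
        for rr,co in ((.073,(255,0,0)),):
            for t in np.linspace(0,6.28,60):
                q=world2pix(p,(x[0]+rr*np.cos(t),x[1]+rr*np.sin(t),z));cv2.circle(p['image'],(int(round(q[1])),int(round(q[0]))),0,co,-1)
    save(p,'fit_'+n)
    I=p['image'][130:260,60:320] if n=='top' else p['image'][230:390,350:640]
    cv2.imwrite('pics/fc_%s.png'%n,cv2.resize(I,None,fx=2.7,fy=2.7)[:,:,::-1])
E
```

```text
scene [0.6281 0.0864] [0.6215 0.0857] -76.5580825805664
scene [0.5966 0.3079] [0.5903 0.3117] -67.66592407226562
top [0.6178 0.0834] [0.6206 0.0857] -67.81358337402344
top [0.5879 0.3096] [0.5894 0.3121] -62.504859924316406
```

View pics/fc_top.png

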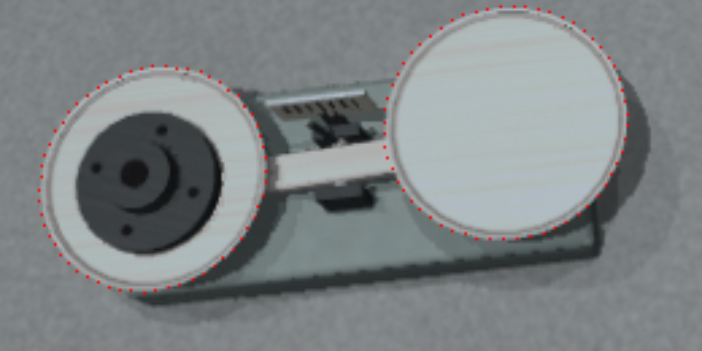

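View pics/fc_scene.png

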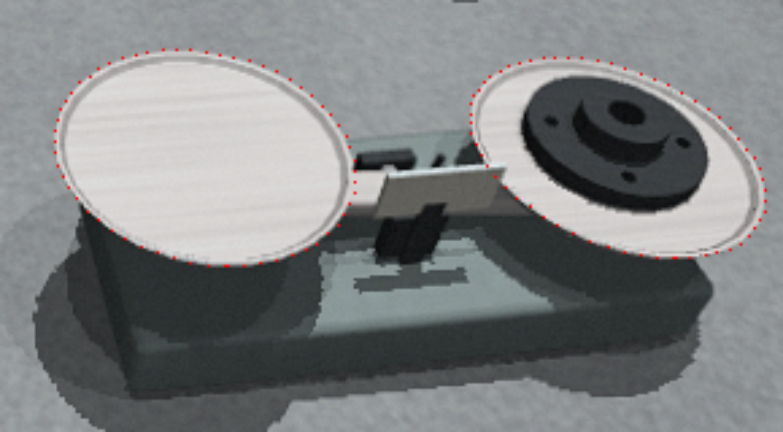

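Both fits agree to within 1 mm, and the pans come out 228.5 mm apart (228.3 expected). Now I'll work out the tool axes and the moves.

```bash
cat >> h.py <<'E'
from scipy.spatial.transform import Rotation as Ro
def plan(tgt,jaw):
    """tgt xyz; jaw: world xy direction of tool x (either sign). prints shift and rotvec in tool axes"""
    s=r.read_state();R=Ro.from_quat(s['eef_rot']).as_matrix();p=np.array(s['ee_pos'])
    print('t',round(float(s['time']),2),'pos',np.round(p,4),'R',np.round(R,3).tolist(),'w',round(float(s['width']),4),'F',np.round(s['ft_force'],2))
    y=np.array([0,0,-1.]);x=np.array([jaw[0],jaw[1],0.]);x/=np.linalg.norm(x)
    if x@R[:,0]<0:x=-x
    T=np.column_stack([x,y,np.cross(x,y)])
    print('shift mm',np.round(1000*R.T@(np.array(tgt)-p),1),'rot deg',np.round(np.degrees(Ro.from_matrix(R.T@T).as_rotvec()),1))
E
python3 - <<'E'
from h import *
plan((.4655,-.1955,.12),(-.135,.991))
print(np.round(r.read_state()['joint_positions'],2))
p=r.camera('top')
print(pix2world(p,342,421,.02),pix2world(p,237,360,.02))
E
```

```text
t 0.8 pos [ 0.1593 -0.6044  0.2226] R [[0.255, 0.0, 0.967], [-0.967, -0.0, 0.255], [0.0, -1.0, 0.0]] w 0.0867 F [ 0.18  0.59 -0.55]
shift mm [-317.3  102.6  400.3] rot deg [-0.  7.  0.]
[ 1.29  0.33 -0.06  1.46  0.02  1.35 -0.09]
[ 0.3631312  -0.20961072  0.02      ] [ 0.54225332 -0.10307452  0.02      ]
```

Call:
arm_command --deltas '[-0.032, 0.01, 0.04, 0, 1, 0, -0.067, 0.02, 0.084, 0, 2, 0, -0.102, 0.03, 0.128, 0, 3, 0, -0.137, 0.04, 0.172, 0, 4, 0, -0.172, 0.05, 0.216, 0, 5, 0, -0.207, 0.06, 0.26, 0, 6, 0, -0.242, 0.075, 0.305, 0, 7, 0, -0.277, 0.085, 0.35, 0, 7, 0]' --hand 1

```text
time: 1.85
ee_pos: [0.4279, -0.2458, 0.1373]
eef_rot: [0.533, -0.465, 0.465, -0.533]
ft_force: [-0.1, -0.4, 1.1]
width: 0.0867
```

```bash
python3 -c "
from h import *
plan((.4655,-.1955,.12),(-.135,.991))"
```

```text
t 1.85 pos [ 0.4279 -0.2458  0.1373] R [[0.135, 0.0, 0.991], [-0.991, -0.0, 0.135], [0.0, -1.0, 0.0]] w 0.0867 F [-0.09 -0.4   1.14]
shift mm [-44.8  17.3  44. ] rot deg [-0. -0.  0.]
```

Call:
arm_command --deltas '[-0.025, 0.01, 0.025, 0, 0, 0, -0.045, 0.017, 0.044, 0, 0, 0, -0.045, 0.017, 0.044, 0, 0, 0, -0.045, 0.017, 0.044, 0, 0, 0]'

```text
time: 2.35
ee_pos: [0.4644, -0.1975, 0.1207]
eef_rot: [0.533, -0.465, 0.465, -0.532]
ft_force: [0.3, -0.6, -0.3]
width: 0.0869
```

```bash
python3 - <<'E'
from h import *
plan((.4655,-.1955,.005),(-.135,.991))
p=r.camera('scene');save(p,'s1')
E
```

```text
t 2.35 pos [ 0.4644 -0.1975  0.1207] R [[0.135, -0.0, 0.991], [-0.991, -0.0, 0.135], [0.0, -1.0, -0.0]] w 0.0869 F [ 0.28 -0.57 -0.34]
shift mm [ -1.9 115.7   1.4] rot deg [ 0. -0.  0.]
```

View pics/s1.png

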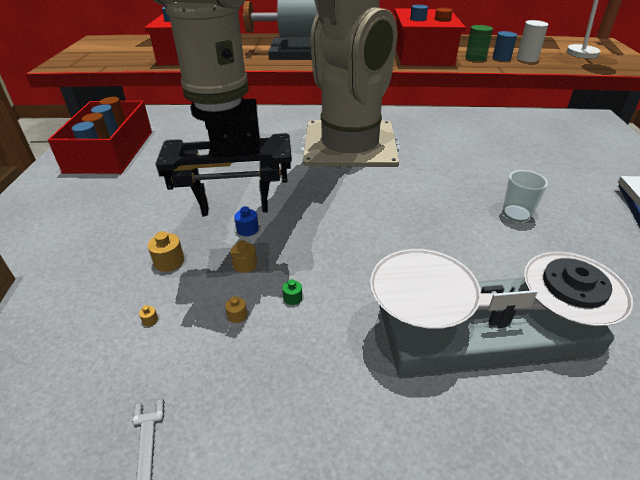

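The gripper is open above the 500 g weight (244,257), fingers spread across the beam direction, with the blue one (246,222) behind it. Lowering and gripping.

Call:
arm_command --deltas '[-0.002, 0.03, 0.001, 0, 0, 0, -0.002, 0.06, 0.001, 0, 0, 0, -0.002, 0.085, 0.001, 0, 0, 0, -0.002, 0.105, 0.001, 0, 0, 0, -0.002, 0.115, 0.001, 0, 0, 0, -0.002, 0.115, 0.001, 0, 0, 0, -0.002, 0.115, 0.001, 0, 0, 0]'

```text
time: 3.28
ee_pos: [0.4659, -0.1951, 0.0064]
eef_rot: [-0.533, 0.465, -0.466, 0.533]
ft_force: [0.1, 0.2, 0.3]
width: 0.0871
```

Call:
arm_command --deltas '[0, 0, 0, 0, 0, 0, 0, 0, 0, 0, 0, 0, 0, 0, 0, 0, 0, 0, 0, 0, 0, 0, 0, 0, 0, 0, 0, 0, 0, 0]' --hand 0.4 --grip_force 20

```text
time: 3.9
ee_pos: [0.4654, -0.1947, 0.0056]
eef_rot: [0.533, -0.465, 0.465, -0.533]
ft_force: [0.1, -4.0, -0.4]
width: 0.0447
```

```bash
python3 - <<'E'
from h import *
plan((.651,.0898,.20),(-.135,.991))
E
```

```text
t 3.9 pos [ 0.4654 -0.1947  0.0056] R [[0.135, 0.0, 0.991], [-0.991, -0.0, 0.135], [0.0, -1.0, 0.0]] w 0.0447 F [ 0.13 -3.97 -0.44]
shift mm [-256.8 -194.5  222.3] rot deg [-0.  0.  0.]
```

Call:
arm_command --deltas '[0, 0, 0, 0, 0, 0, 0, 0, 0, 0, 0, 0, 0, 0, 0, 0, 0, 0, 0, -0.01, 0, 0, 0, 0, 0, -0.04, 0, 0, 0, 0, 0, -0.08, 0, 0, 0, 0, 0, -0.08, 0, 0, 0, 0]' --hand 0.3 --grip_force 25

```text
time: 4.78
ee_pos: [0.4671, -0.1951, 0.0884]
eef_rot: [-0.532, 0.463, -0.467, 0.533]
ft_force: [0.2, -0.5, -6.5]
width: 0.0429
```

```bash
python3 - <<'E'
from h import *
plan((.651,.0898,.20),(-.135,.991))
p=r.camera('scene');save(p,'s2')
E
```

```text
t 4.78 pos [ 0.4671 -0.1951  0.0884] R [[0.135, 0.005, 0.991], [-0.991, -0.002, 0.135], [0.003, -1.0, 0.004]] w 0.0429 F [ 0.2  -0.48 -6.55]
shift mm [-257.1 -111.4  221.2] rot deg [-0.2  0.   0.2]
```

View pics/s2.png

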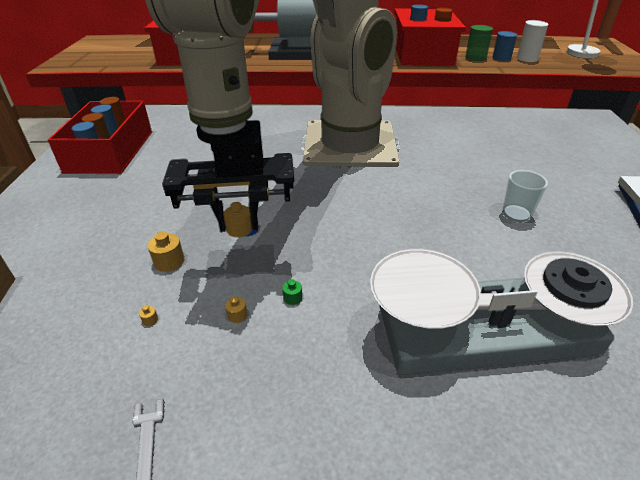

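The weight is held upright (238,220) and the wrist force is 5–6 N heavier. Carrying it over the far side of the pan.

Call:
arm_command --deltas '[-0.02, -0.035, 0.017, 0, 0, 0, -0.055, -0.07, 0.047, 0, 0, 0, -0.095, -0.1, 0.081, 0, 0, 0, -0.135, -0.1, 0.115, 0, 0, 0, -0.175, -0.1, 0.15, 0, 0, 0, -0.21, -0.1, 0.182, 0, 0, 0, -0.24, -0.1, 0.207, 0, 0, 0, -0.257, -0.1, 0.221, 0, 0, 0]'

```text
time: 5.82
ee_pos: [0.649, 0.0924, 0.1827]
eef_rot: [0.534, -0.465, 0.463, -0.533]
ft_force: [-0.1, 0.0, -4.6]
width: 0.0434
```

Call:
arm_command --deltas '[0, 0, 0, 0, 0, 0, 0, 0, 0, 0, 0, 0, 0, 0, 0, 0, 0, 0]'

```text
time: 6.2
ee_pos: [0.6493, 0.0884, 0.185]
eef_rot: [0.533, -0.465, 0.465, -0.532]
ft_force: [0.3, -0.6, -5.6]
width: 0.0432
```

```bash
python3 - <<'E'
from h import *
plan((.651,.0898,.1205),(-.135,.991))
p=r.camera('top');save(p,'t2');q=r.camera('scene');save(q,'s3')
for n,P in (('t',p),('s',q)):
    for X in ((.651,.0898,.17),): print(n,world2pix(P,X))
E
```

```text
t 6.2 pos [0.6493 0.0884 0.185 ] R [[0.134, -0.001, 0.991], [-0.991, -0.001, 0.134], [0.001, -1.0, -0.001]] w 0.0432 F [ 0.33 -0.59 -5.56]
shift mm [-1.2 64.5  1.9] rot deg [ 0.1 -0.1  0. ]
t [144.17331824 239.41863086]
s [271.95260534 438.17452463]
```

View pics/s3.png

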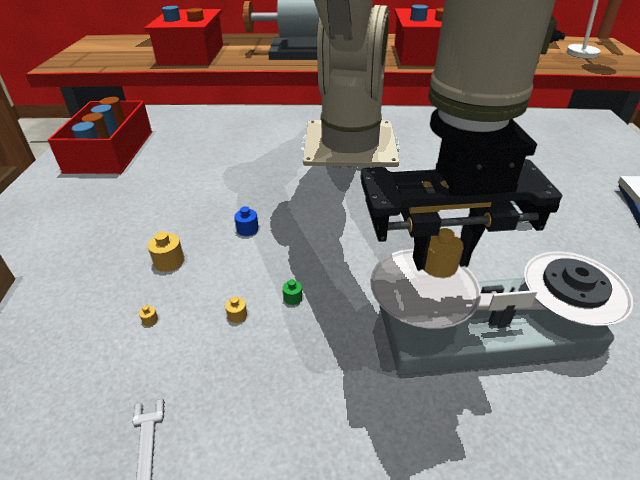

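The 500 g weight (444,253) is above the pan's far half. Lowering it with a force check.

Call:
arm_command --deltas '[-0.001, 0.02, 0.002, 0, 0, 0, -0.001, 0.04, 0.002, 0, 0, 0, -0.001, 0.053, 0.002, 0, 0, 0, -0.001, 0.06, 0.002, 0, 0, 0, -0.001, 0.062, 0.002, 0, 0, 0, -0.001, 0.062, 0.002, 0, 0, 0, -0.001, 0.062, 0.002, 0, 0, 0]'

```text
time: 7.18
ee_pos: [0.6518, 0.0912, 0.1242]
eef_rot: [-0.532, 0.465, -0.465, 0.533]
ft_force: [0.1, 0.5, -4.3]
width: 0.0431
```

```bash
python3 - <<'E'
from h import *
plan((.651,.0898,.1196),(-.135,.991))
q=r.camera('scene');cv2.imwrite('pics/s4.png',cv2.resize(q['image'][200:360,340:640],None,fx=2.6,fy=2.6)[:,:,::-1])
E
```

```text
t 7.17 pos [0.6518 0.0912 0.1242] R [[0.135, 0.001, 0.991], [-0.991, 0.0, 0.135], [0.0, -1.0, 0.001]] w 0.0431 F [ 0.15  0.51 -4.31]
shift mm [ 1.3  4.6 -1. ] rot deg [-0.1  0.   0. ]
```

View pics/s4.png

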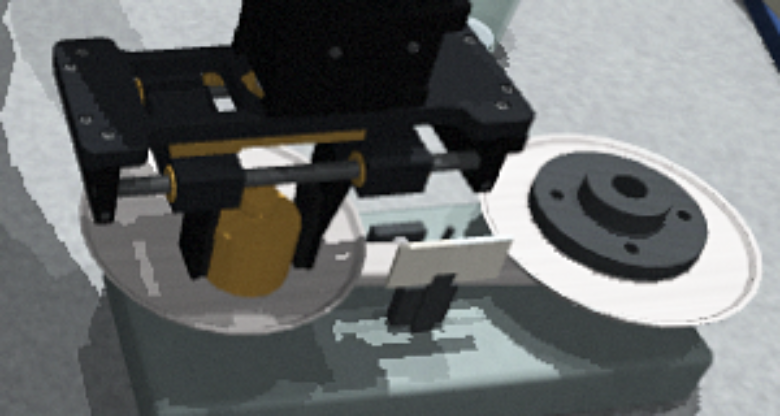

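Call:
arm_command --deltas '[0, 0.001, 0, 0, 0, 0, 0, 0.002, 0, 0, 0, 0, 0, 0.003, 0, 0, 0, 0, 0, 0.003, 0, 0, 0, 0]'

```text
time: 7.72
ee_pos: [0.6514, 0.0911, 0.1204]
eef_rot: [0.533, -0.465, 0.465, -0.533]
ft_force: [0.6, -0.7, -4.6]
width: 0.0431
```

```bash
python3 - <<'E'
from h import *
plan((.651,.0898,.1196),(-.135,.991))
E
```

```text
t 7.72 pos [0.6514 0.0911 0.1204] R [[0.135, -0.0, 0.991], [-0.991, -0.0, 0.135], [0.0, -1.0, -0.0]] w 0.0431 F [ 0.61 -0.68 -4.55]
shift mm [ 1.2  0.8 -0.6] rot deg [0. 0. 0.]
```

Call:
arm_command --deltas '[0, 0.0005, 0, 0, 0, 0, 0, 0.001, 0, 0, 0, 0, 0, 0.0015, 0, 0, 0, 0, 0, 0.0015, 0, 0, 0, 0]'

```text
time: 8.22
ee_pos: [0.6515, 0.0912, 0.1194]
eef_rot: [-0.533, 0.465, -0.465, 0.533]
ft_force: [-0.7, 0.1, -0.5]
width: 0.0433
```

```bash
python3 - <<'E'
from h import *
plan((.651,.0898,.1196),(-.135,.991))
E
```

```text
t 8.22 pos [0.6515 0.0912 0.1194] R [[0.135, 0.0, 0.991], [-0.991, -0.0, 0.135], [0.0, -1.0, 0.0]] w 0.0433 F [-0.74  0.14 -0.52]
shift mm [ 1.3 -0.2 -0.7] rot deg [-0.  0.  0.]
```

The force went from −4.6 to −0.5 N, so the weight is resting on the pan. Opening gently.

Call:
arm_command --deltas '[0, 0, 0, 0, 0, 0, 0, 0, 0, 0, 0, 0, 0, 0, 0, 0, 0, 0, 0, 0, 0, 0, 0, 0]' --hand 0.65

```text
time: 8.72
ee_pos: [0.6516, 0.0912, 0.1192]
eef_rot: [-0.533, 0.465, -0.465, 0.533]
ft_force: [-0.4, 0.4, -0.1]
width: 0.0563
```

Call:
arm_command --deltas '[0, -0.005, 0, 0, 0, 0, 0, -0.02, 0, 0, 0, 0, 0, -0.05, 0, 0, 0, 0, 0, -0.09, 0, 0, 0, 0, 0, -0.1, 0, 0, 0, 0]'

```text
time: 9.35
ee_pos: [0.6527, 0.0917, 0.2233]
eef_rot: [-0.531, 0.464, -0.466, 0.534]
ft_force: [0.5, 1.6, 0.1]
width: 0.0568
```

```bash
python3 - <<'E'
from h import *
plan((.583,-.188,.1),(-.135,.991))
q=r.camera('scene');save(q,'s5')
print(locate(q,'500',288,435,.114))
E
```

```text
t 9.35 pos [0.6527 0.0917 0.2233] R [[0.135, 0.005, 0.991], [-0.991, 0.001, 0.135], [-0.0, -1.0, 0.005]] w 0.0568 F [0.55 1.62 0.13]
shift mm [ 267.7  122.7 -107.6] rot deg [-0.3  0.  -0. ]
(array([0.65208195, 0.09103032]), np.int32(1341), 1466.125, array([434.3616704 , 293.87397465]))
```

View pics/s5.png

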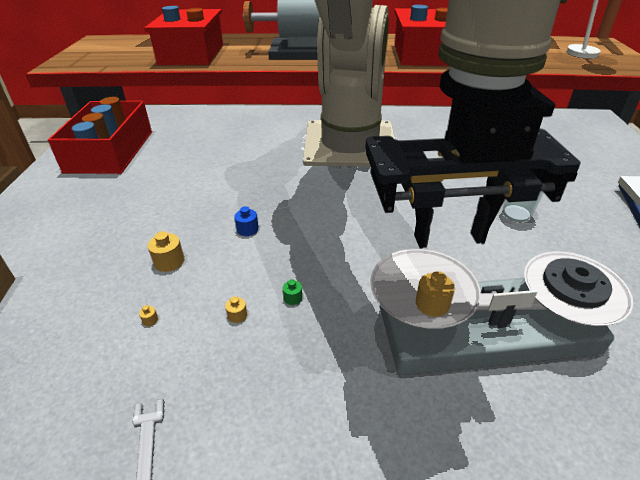

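The 500 g weight stands upright in the far half of the pan (435,293), measured at (0.652, 0.091). The beam hasn't moved. Next is the 200 g weight.

Call:
arm_command --deltas '[0.03, 0.005, -0.012, 0, 0, 0, 0.07, 0.02, -0.028, 0, 0, 0, 0.115, 0.04, -0.046, 0, 0, 0, 0.16, 0.065, -0.064, 0, 0, 0, 0.205, 0.09, -0.082, 0, 0, 0, 0.245, 0.115, -0.098, 0, 0, 0, 0.268, 0.123, -0.108, 0, 0, 0, 0.268, 0.123, -0.108, 0, 0, 0]' --hand 1

```text
time: 10.4
ee_pos: [0.579, -0.1914, 0.0946]
eef_rot: [0.532, -0.467, 0.465, -0.531]
ft_force: [-0.9, 0.6, 0.1]
width: 0.0867
```

Call:
arm_command --deltas '[0, 0, 0, 0, 0, 0, 0, 0, 0, 0, 0, 0]'

```text
time: 10.65
ee_pos: [0.5814, -0.1873, 0.0965]
eef_rot: [-0.533, 0.464, -0.465, 0.534]
ft_force: [0.2, -0.1, 0.6]
width: 0.0871
```

```bash
python3 - <<'E'
from h import *
plan((.583,-.188,.005),(-.135,.991))
E
```

```text
t 10.65 pos [ 0.5814 -0.1873  0.0965] R [[0.137, 0.001, 0.991], [-0.991, 0.0, 0.137], [-0.0, -1.0, 0.001]] w 0.0871 F [ 0.18 -0.07  0.65]
shift mm [ 0.9 91.5  1.4] rot deg [-0.1  0.1 -0. ]
```

Call:
arm_command --deltas '[0, 0.03, 0.001, 0, 0, 0, 0, 0.055, 0.001, 0, 0, 0, 0.001, 0.075, 0.001, 0, 0, 0, 0.001, 0.086, 0.001, 0, 0, 0, 0.001, 0.0915, 0.001, 0, 0, 0, 0.001, 0.0915, 0.001, 0, 0, 0, 0.001, 0.0915, 0.001, 0, 0, 0]'

```text
time: 11.52
ee_pos: [0.5824, -0.19, 0.0053]
eef_rot: [-0.533, 0.465, -0.465, 0.533]
ft_force: [-0.5, 0.2, 0.0]
width: 0.0873
```

Call:
arm_command --deltas '[0, 0, 0, 0, 0, 0, 0, 0, 0, 0, 0, 0, 0, 0, 0, 0, 0, 0, 0, 0, 0, 0, 0, 0, 0, 0, 0, 0, 0, 0, 0, 0, 0, 0, 0, 0, 0, 0, 0, 0, 0, 0]' --hand 0.2 --grip_force 20

```text
time: 12.4
ee_pos: [0.5818, -0.1898, 0.0045]
eef_rot: [0.533, -0.465, 0.465, -0.533]
ft_force: [-0.0, 0.1, -1.0]
width: 0.031
```

Call:
arm_command --deltas '[0, 0, 0, 0, 0, 0, 0, -0.01, 0, 0, 0, 0, 0, -0.04, 0, 0, 0, 0, 0, -0.08, 0, 0, 0, 0, 0, -0.09, 0, 0, 0, 0, 0, -0.09, 0, 0, 0, 0]'

```text
time: 13.15
ee_pos: [0.5819, -0.19, 0.0949]
eef_rot: [-0.533, 0.465, -0.465, 0.533]
ft_force: [-0.2, -0.2, -2.4]
width: 0.0309
```

```bash
python3 - <<'E'
from h import *
plan((.5915,.082,.195),(-.135,.991))
q=r.camera('scene');save(q,'s6')
E
```

```text
t 13.15 pos [ 0.5819 -0.19    0.0949] R [[0.135, 0.001, 0.991], [-0.991, -0.001, 0.135], [0.001, -1.0, 0.001]] w 0.0309 F [-0.2  -0.24 -2.41]
shift mm [-268.2 -100.3   46.3] rot deg [-0.  0.  0.]
```

View pics/s6.png

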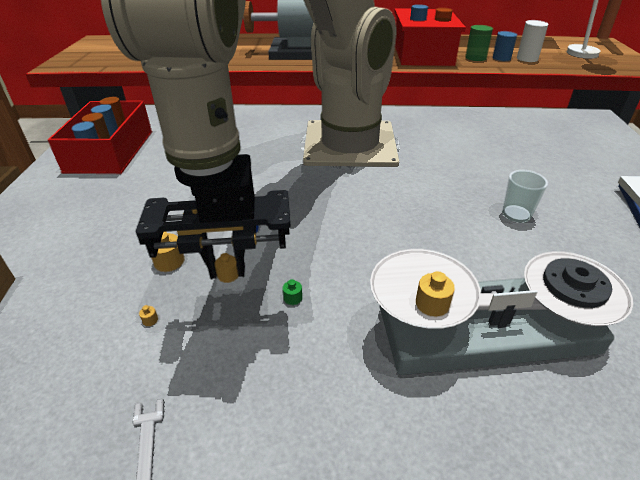

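The 200 g weight is held (227,267) at about 2.4 N. Carrying it over the pan's near half.

Call:
arm_command --deltas '[-0.01, -0.035, 0.002, 0, 0, 0, -0.04, -0.075, 0.007, 0, 0, 0, -0.08, -0.1, 0.014, 0, 0, 0, -0.13, -0.1, 0.022, 0, 0, 0, -0.18, -0.1, 0.031, 0, 0, 0, -0.225, -0.1, 0.039, 0, 0, 0, -0.255, -0.1, 0.044, 0, 0, 0, -0.268, -0.1, 0.046, 0, 0, 0]'

```text
time: 14.2
ee_pos: [0.5903, 0.0838, 0.193]
eef_rot: [0.534, -0.465, 0.464, -0.533]
ft_force: [0.5, 0.2, -1.4]
width: 0.0311
```

Call:
arm_command --deltas '[0, 0, 0, 0, 0, 0, 0, 0, 0, 0, 0, 0, 0, 0, 0, 0, 0, 0, 0, 0, 0, 0, 0, 0]'

```text
time: 14.7
ee_pos: [0.5913, 0.081, 0.1946]
eef_rot: [0.533, -0.465, 0.465, -0.532]
ft_force: [-0.6, -0.3, -1.6]
width: 0.0311
```

```bash
python3 - <<'E'
from h import *
plan((.5915,.082,.1185),(-.135,.991))
q=r.camera('scene');save(q,'s7')
E
```

```text
t 14.7 pos [0.5913 0.081  0.1946] R [[0.134, 0.0, 0.991], [-0.991, -0.0, 0.134], [0.0, -1.0, 0.0]] w 0.0311 F [-0.65 -0.27 -1.57]
shift mm [-1.  76.1  0.3] rot deg [-0.  -0.1  0. ]
```

View pics/s7.png

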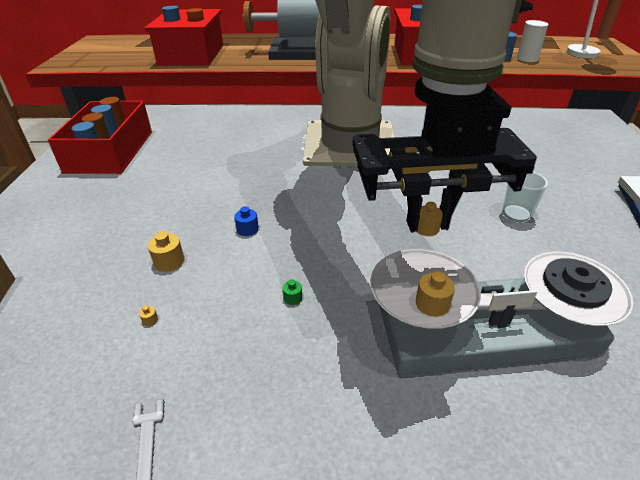

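The 200 g weight (430,220) is above the near half. I'll lower it to the floor, then press slowly towards level before letting go.

Call:
arm_command --deltas '[-0.001, 0.025, 0, 0, 0, 0, -0.001, 0.05, 0, 0, 0, 0, -0.001, 0.065, 0, 0, 0, 0, -0.001, 0.071, 0, 0, 0, 0, -0.001, 0.074, 0, 0, 0, 0, -0.001, 0.076, 0, 0, 0, 0, -0.001, 0.077, 0, 0, 0, 0, -0.001, 0.078, 0, 0, 0, 0]'

```text
time: 15.75
ee_pos: [0.5914, 0.0828, 0.117]
eef_rot: [-0.533, 0.465, -0.465, 0.533]
ft_force: [-0.1, -0.4, -1.0]
width: 0.0313
```

```bash
python3 - <<'E'
from h import *
plan((.5915,.082,.1045),(-.135,.991))
E
```

```text
t 15.75 pos [0.5914 0.0828 0.117 ] R [[0.135, 0.001, 0.991], [-0.991, -0.0, 0.135], [0.0, -1.0, 0.001]] w 0.0313 F [-0.15 -0.37 -0.98]
shift mm [ 0.8 12.5  0. ] rot deg [-0.  0.  0.]
```

Call:
arm_command --deltas '[0, 0.0015, 0, 0, 0, 0, 0, 0.003, 0, 0, 0, 0, 0, 0.0045, 0, 0, 0, 0, 0, 0.006, 0, 0, 0, 0, 0, 0.0075, 0, 0, 0, 0, 0, 0.009, 0, 0, 0, 0, 0, 0.0105, 0, 0, 0, 0, 0, 0.0115, 0, 0, 0, 0]'

```text
time: 16.75
ee_pos: [0.591, 0.0829, 0.1049]
eef_rot: [0.533, -0.465, 0.465, -0.533]
ft_force: [0.7, -0.5, -0.1]
width: 0.0311
```

Call:
arm_command --deltas '[0, 0, 0, 0, 0, 0, 0, 0, 0, 0, 0, 0, 0, 0, 0, 0, 0, 0, 0, 0, 0, 0, 0, 0]'

```text
time: 17.25
ee_pos: [0.591, 0.0829, 0.105]
eef_rot: [0.533, -0.465, 0.465, -0.533]
ft_force: [0.3, -1.3, 0.1]
width: 0.0314
```

```bash
python3 - <<'E'
from h import *
plan((.5915,.082,.1045),(-.135,.991))
q=r.camera('scene');cv2.imwrite('pics/s8.png',cv2.resize(q['image'][200:360,340:640],None,fx=2.6,fy=2.6)[:,:,::-1])
E
```

```text
t 17.25 pos [0.591  0.0829 0.105 ] R [[0.135, -0.0, 0.991], [-0.991, -0.0, 0.135], [0.0, -1.0, -0.0]] w 0.0314 F [ 0.27 -1.28  0.12]
shift mm [1.  0.5 0.4] rot deg [0. 0. 0.]
```

View pics/s8.png

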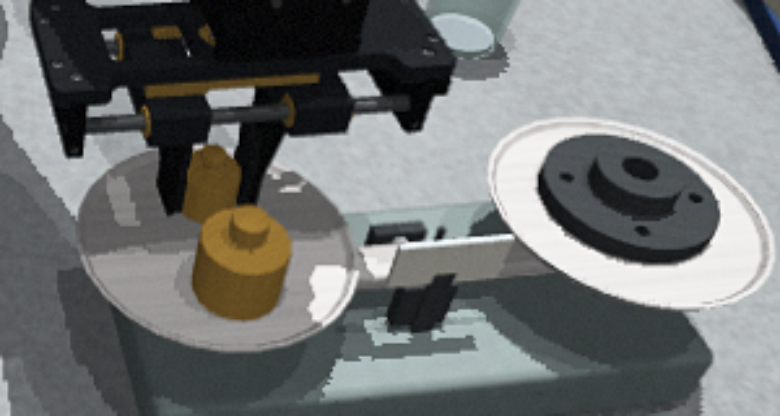

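The pan has gone down to level, with both weights upright at about (210,185) and (240,265) in the crop. Releasing a little.

Call:
arm_command --deltas '[0, 0, 0, 0, 0, 0, 0, 0, 0, 0, 0, 0, 0, 0, 0, 0, 0, 0, 0, 0, 0, 0, 0, 0]' --hand 0.55

```text
time: 17.8
ee_pos: [0.591, 0.083, 0.105]
eef_rot: [-0.533, 0.465, -0.465, 0.533]
ft_force: [0.1, 0.1, -0.3]
width: 0.0479
```

Call:
arm_command --deltas '[0, -0.004, 0, 0, 0, 0, 0, -0.015, 0, 0, 0, 0, 0, -0.04, 0, 0, 0, 0, 0, -0.08, 0, 0, 0, 0, 0, -0.13, 0, 0, 0, 0, 0, -0.15, 0, 0, 0, 0, 0, -0.15, 0, 0, 0, 0]'

```text
time: 18.68
ee_pos: [0.5918, 0.0833, 0.2574]
eef_rot: [-0.532, 0.464, -0.466, 0.534]
ft_force: [-0.4, -0.1, 0.0]
width: 0.0478
```

Call:
arm_command --deltas '[0.05, 0, 0, 0, 0, 0, 0.1, 0, 0, 0, 0, 0, 0.15, 0, 0, 0, 0, 0, 0.2, 0, 0, 0, 0, 0, 0.2, 0, 0, 0, 0, 0, 0.2, 0, 0, 0, 0, 0, 0.2, 0, 0, 0, 0, 0, 0.2, 0, 0, 0, 0, 0]'

```text
time: 19.68
ee_pos: [0.6181, -0.114, 0.2551]
eef_rot: [-0.533, 0.465, -0.465, 0.533]
ft_force: [1.1, 0.4, -0.2]
width: 0.048
```

```bash
python3 - <<'E'
from h import *
for n in ('scene','top'):
    p=r.camera(n);save(p,n+'_end')
    C=(.621,.0857);F=(.5905,.3125)
    for zz in (.09,.1,.104,.108,.118):
        a=panfit(p,C,zz);b=panfit(p,F,zz);print(n,zz,np.round(a[0],4),round(a[1],1),np.round(b[0],4),round(b[1],1))
    for w,X in (('500',(.652,.091,.12)),('200',(.5915,.082,.12))):
        q=world2pix(p,X);o=locate(p,w,q[0],q[1],.1);print(w,np.round(o[0],4),o[1],o[2])
    for rr in (.073,):
      for Cc in (C,F):
        pass
s=r.read_state();print(s['time'],s['ee_pos'],s['width'])
q=r.camera('scene');cv2.imwrite('pics/s9.png',cv2.resize(q['image'][200:380,340:640],None,fx=2.6,fy=2.6)[:,:,::-1])
E
```

```text
scene 0.09 [0.6065 0.0868] -60.1 [0.5774 0.3252] -61.1
scene 0.1 [0.6157 0.0861] -73.0 [0.5866 0.3156] -68.5
scene 0.104 [0.6202 0.0851] -74.9 [0.5907 0.3119] -68.6
scene 0.108 [0.6245 0.0842] -74.0 [0.595  0.3088] -64.3
scene 0.118 [0.6288 0.0838] -55.0 [0.6002 0.3045] -56.3
500 [0.6353 0.0883] 1831 1354.9375
200 [0.6312 0.0897] 1831 719.75
top 0.09 [0.6261 0.0892] -63.8 [0.5943 0.3198] -59.5
top 0.1 [0.6225 0.0864] -68.4 [0.5907 0.3149] -62.9
top 0.104 [0.621  0.0853] -68.3 [0.5893 0.3125] -63.2
top 0.108 [0.6201 0.0842] -66.5 [0.5878 0.3105] -62.8
top 0.118 [0.6164 0.0827] -54.9 [0.5844 0.3062] -55.9
500 [0.6515 0.0911] 679 782.125
200 [0.592  0.0841] 343 411.4375
19.775 [ 0.618103   -0.1145759   0.25514472] 0.04810229406329803
```

View pics/s9.png

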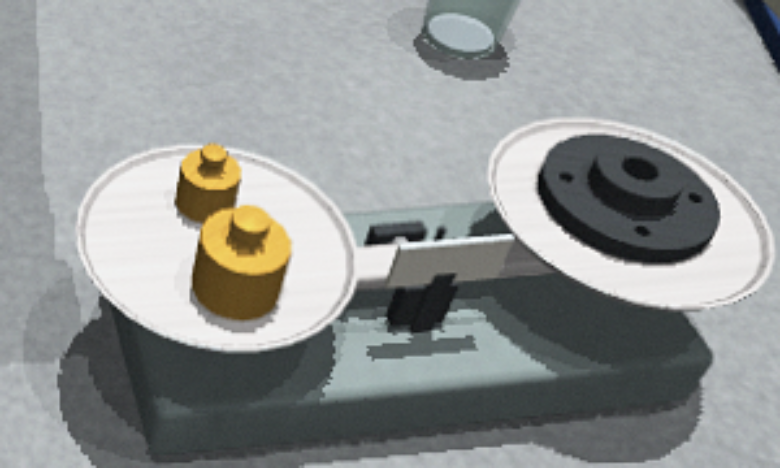

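View pics/top_end.png

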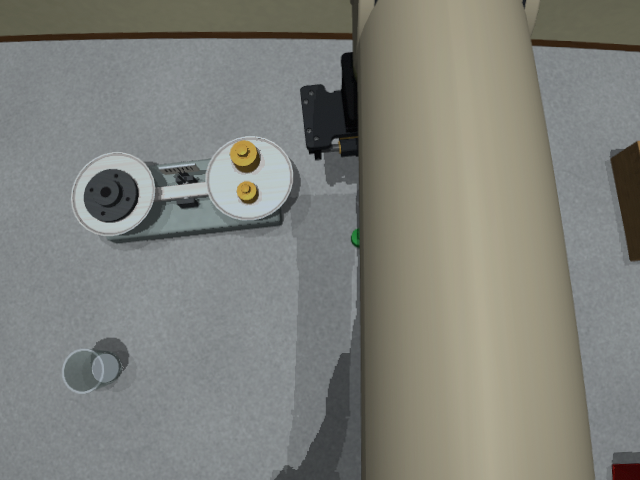

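Both pan rims fit best at 104 mm, which is the height for a level beam. Both weights stand upright and the gripper is clear. I'll wait a second to confirm nothing moves.

Call:
arm_command --deltas '[0, 0, 0, 0, 0, 0, 0, 0, 0, 0, 0, 0, 0, 0, 0, 0, 0, 0, 0, 0, 0, 0, 0, 0, 0, 0, 0, 0, 0, 0, 0, 0, 0, 0, 0, 0, 0, 0, 0, 0, 0, 0, 0, 0, 0, 0, 0, 0]'

```text
time: 20.82
ee_pos: [0.6181, -0.1153, 0.2551]
eef_rot: [0.533, -0.465, 0.465, -0.533]
ft_force: [-0.3, 0.3, 0.2]
width: 0.0475
```

```bash
python3 - <<'E'
from h import *
p=r.camera('scene');o=cv2.imread('pics/scene_end.png')[:,:,::-1]
d=np.abs(p['image'].astype(int)-o)[240:380,360:].max(2);print('changed px',(d>40).sum())
print(panfit(p,(.621,.0857),.104),panfit(p,(.5905,.3125),.104))
if (d>40).sum()<60: r.close_job();print('closed',r.read_state()['time'])
E
```

```text
changed px 0
(array([0.62022128, 0.0850482 ]), np.float64(-75.41578674316406)) (array([0.59023567, 0.31233554]), np.float64(-68.44718933105469))
the job is handed in; nothing more can be done
the job is handed in; nothing more can be done
```

I put the brass 500 g weight and then the brass 200 g weight upright, side by side, into the empty pan, and the beam levelled. I withdrew the gripper and handed the job in at about 21 s.

**Last checks:**
- **Level:** both pan rims fit best at about 104 mm in the scene camera, the height for a level beam. The top camera barely separates 100 from 104 mm but agrees within that.
- **At rest:** there was no visible change around the balance over the last second, and the arm was clear of everything.
- **Weights:** the top camera puts the 500 g at (0.652, 0.091) and the 200 g at (0.592, 0.084), with both standing apart in the pictures.
- **Failed check:** the scene-camera position check of the two weights was unusable, because they overlap in that view and merged into one blob.

I did not touch the other weights or the blue and green look-alikes.

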